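# Assemble the carved stone candle lantern

### The arm

A 6-joint arm with a two-finger parallel gripper is mounted at the origin on the work surface. World frame = base frame: x ahead of the robot, y to its left, z up, the work surface at z = 0. Lengths are in m, angles in degrees, forces in N, time in s.
With the tool pointing down it reaches from about 0.275 to 0.825 m from the base axis. Payload 5.2 kg.
Tool frame: the origin (TCP) lies midway between the tips of the shut fingers; the grasp point (between the pads) lies 19 mm behind it; z points along the fingers, y is the line along which they close (so a half turn about z gives the same grasp; the last joint's range is limited). The gripper opens to 93 mm and grips with 3 to 60 N. Pads are 15 mm wide; open, the fingers measure 128 mm over their backs; the gripper's body (75 mm by 188 mm) begins 65 mm behind the grasp point.
Start: joints at [52.838, 14.817, 87.949, -0, 77.235, -11.62], TCP at [0.237, 0.496, 0.219] pointing down, gripper open.
Joint ranges: [-179.93, 179.93], [-52.35, 119.4], [10.71, 147.94], [-69.91, 249.91], [12.55, 155.21], [-178.61, 178.61]. Speed limits (degrees/s): [147.25, 147.25, 180, 180, 180, 180].

### API

Orientations are given as [roll, pitch, yaw] about the fixed x, y, z axes, in that order (R = Rz(yaw) Ry(pitch) Rx(roll)).
In Python, from bench import * gives the robot as it stands.
- The arm moves only by the tool apply_moves, never from a script. Its argument "increments" is a list of rows, each a list of 6 numbers: the shift along the tool's x, y, z in cm, then the turn, a rotation vector about the tool's x, y, z in rad. A call has 1 to 12 rows; each row shifts and turns the commanded pose from where the row before left it, along the tool's axes as they then stand; what a row does not reach is not made up. A row lasts 1/8 s, in which the tool goes at most 62.5 mm and 10.7 degrees, less where a joint would pass 70% of its speed; a pose out of reach is approached as far as the arm can. A call with a gripper value outside its range is refused whole. "gripper" is the finger opening in cm, from 0 to 9.3, set as the call begins (left out, the last holds). The fingers move at their own pace and stop on an object; "force" is the grip in N (left out, the last holds). Time passes only in rows, so rows that do not move let the fingers close. It gives the time, the measured TCP pose, the force, the opening and the grip force at its end, in the units of the state.
- state(): the state, without advancing time (a new reading comes with each control period).
- read_camera(name): name is "side" or "top"; returns the picture (400x640x3 uint8, red, green, blue); there is no depth.
- calibration(name): a dict with "K" (3x3 intrinsics, pixels), "R" (3x3) and "t" (3): a world point X has camera coordinates R X + t. Camera axes: x right, y down, z forward; pixel columns grow to the right and rows downward; lengths in m; the calibration is good to about 2 mm. A picture is of the moment at which its call begins. calibration takes no time and is no camera call.
- hand_in(): hands the job in; it is judged then, once.
The state is a dict: "time_s": time; "joints": joint angles; "qvel": joint speeds; "joint_torque": joint torques, N m; "ee_pos": TCP position; "ee_rot": TCP orientation; "ft_force": force on the tool from outside, world axes, zero at the start; "ft_torque": the same for the moment, N m; "width": finger opening in m; "finger_force": force on a finger pad.
Only numpy, scipy, OpenCV 4.12 (cv2) and the standard library are available. Lean on these libraries where they do the work, as an engineer would, in place of code of your own. Each camera call takes 0.05 s, during which the arm holds its last target. There are 200 camera calls.

### The job

Build the stone lantern on the round blue stand, one piece at a time from the bottom up, each centred and flat on what lies under it: first the grey-green base, then the brass candle cup on the middle of the base, then the pierced cream drum over the cup so that it stands on the base, and last the reddish lid with the knob on top of the drum. Set each piece down and let go of it before you fetch the next; the stone chips, so do not let any piece fall. Leave the other things on the bench, the black pot included, where they are.

Things in the scene. Friction and masses are not known exactly. Their poses are not given: they have to be found in the camera images.
- stand_top (a point): Fixed round blue-painted work stand, 110 mm across and 30 mm high; this point is the centre of its flat top (30 mm above the table). It never moves during the job. z up.
- base_center (a point): Lantern base: solid grey-green stone disc, 66 mm diameter, 24 mm high, loose, upright on the table; point at its centre, 12 mm above its underside. Its own z axis points out of its flat top.
- cup_center (a point): Candle cup: small brass cup, 30 mm outer diameter, 26 mm high, 3 mm wall, open at the top, loose and upright; point at its centre, 13 mm above its underside. z is its axis, up.
- drum_center (a point): Lantern drum: cream stone tube with two rows of dark round piercings round its side, 58 mm outer diameter, 48 mm bore, open at both ends, 60 mm high, loose and upright; point on its axis, 30 mm above its underside. z is its axis, up.
- lid_knob (a point): Lantern lid: reddish-brown stone disc 62 mm diameter with a low conical top and a tall round knob with a cream tip, loose and upright. The rim is 8 mm high, the cone rises to 18 mm, the knob is 22 mm in diameter and reaches from 18 to 48 mm above the flat underside. Point on the knob's axis, 36 mm above the underside. z is its axis, up.
- dark_drum: Bystander, not to be used: unpierced charcoal-black stone pot, 58 mm diameter, 60 mm high, 48 mm bore, closed at the bottom, loose; origin at the centre of its underside.
- horse: Bystander: brown stone horse figurine, 80 mm long along x (head towards -x, reaching 44 mm from the origin) by 28 mm, 68 mm high, loose; origin at the centre of its underside.
- bowl: Bystander: pale stone bowl, 72 mm across, 34 mm high, loose; origin at the centre of its underside.
- vase: Bystander: small slate-blue pear-shaped stone vase, 54 mm across, 66 mm high, loose; origin at the centre of its underside.
- rough: Bystander: off-white rough stone block, 62 mm (x) by 48 mm, about 51 mm high, loose; origin at the centre of its underside.
Not all that is in view belongs to the job. Leave any brown or pink look-alike of the part that bears stand_top alone.

How it is judged (in metres and radians):
On the way, in this order (a step that is already met when the one before it is completed fails the run):
1. the base sits centred on the stand, released (horizontal distance between base_center and stand_top below 0.012 m and z of base_center in the frame of stand_top between 0.008 and 0.016 m and angle between base_center's own z axis and vertical below 0.1 rad and contact force between base and the fingers below 0.1 N and linear speed of base below 0.02 m/s), for 0.2 s.
2. the cup stands on the middle of the base, released (horizontal distance between base_center and stand_top below 0.012 m and z of base_center in the frame of stand_top between 0.008 and 0.016 m and angle between each of base_center, cup_center's own z axis and vertical below 0.1 rad and horizontal distance between cup_center and base_center below 0.008 m and z of cup_center in the frame of base_center between 0.021 and 0.029 m and contact force between cup and the fingers below 0.1 N and linear speed of cup below 0.02 m/s), for 0.2 s.
3. the drum stands on the base round the cup, released (horizontal distance between base_center and stand_top below 0.012 m and z of base_center in the frame of stand_top between 0.008 and 0.016 m and angle between each of base_center, cup_center, drum_center's own z axis and vertical below 0.1 rad and horizontal distance between each of cup_center, drum_center and base_center below 0.008 m and z of cup_center in the frame of base_center between 0.021 and 0.029 m and z of drum_center in the frame of base_center between 0.038 and 0.046 m and contact force between drum and the fingers below 0.1 N and linear speed of drum below 0.02 m/s), for 0.2 s.
4. the lid lies on the drum, released (horizontal distance between base_center and stand_top below 0.012 m and z of base_center in the frame of stand_top between 0.008 and 0.016 m and angle between each of base_center, cup_center, drum_center, lid_knob's own z axis and vertical below 0.1 rad and horizontal distance between each of cup_center, drum_center and base_center below 0.008 m and z of cup_center in the frame of base_center between 0.021 and 0.029 m and z of drum_center in the frame of base_center between 0.038 and 0.046 m and horizontal distance between lid_knob and drum_center below 0.008 m and z of lid_knob in the frame of drum_center between 0.062 and 0.07 m and contact force between lid and the fingers below 0.1 N and linear speed of lid below 0.02 m/s), for 0.2 s.
At the end, for the whole second after the job is handed in: Base flat on the stand within 12 mm of its centre; cup upright on the base and drum upright on the base round the cup, each within 8 mm of the base's centre; lid flat on the drum within 8 mm of its axis; heights within 4 mm, tilts under 0.1 rad; all released and at rest (all of step 4 and contact force between each of base, cup, drum and the fingers below 0.1 N and linear speed of each of base, cup, drum below 0.02 m/s); the robot touches nothing.
It fails at once if a lantern piece falls (moves faster than 0.7 m/s, a fall of some 25 mm, with no finger on it) ((contact force between base and the fingers below 0.05 N and linear speed of base above 0.7 m/s) or (contact force between cup and the fingers below 0.05 N and linear speed of cup above 0.7 m/s) or (contact force between drum and the fingers below 0.05 N and linear speed of drum above 0.7 m/s) or (contact force between lid and the fingers below 0.05 N and linear speed of lid above 0.7 m/s)).
It fails at once if another thing on the bench is moved by more than 15 mm or tipped over (distance of any of dark_drum, horse, bowl, vase, rough from where it was at the start of the episode above 0.015 m or angle between any of dark_drum, horse, bowl, vase, rough's own z axis and vertical above 0.5 rad).
It also fails if it takes over 125 s, if anything falls off the work surface, if the arm or the gripper's body presses on something with over 40 N, if the wrist force passes 120 N, or if a joint passes its speed limit or range.

## Working session

There is one attempt and no reset: what is moved stays moved. The work goes in short steps, Python scripts to look and compute and a tool call to move; the robot and the scene stay as the last step left them, time stands still between calls to the robot, and variables do not carry over. Pictures are saved under pics/ and viewed, at most 14 in all, crops included, and the job is handed in when it is done.

Besides the shell and the picture viewer there is one more tool, called after "Emit:" as name(argument=value, ...) on one line, values as JSON. apply_moves: Moves the arm, as the interface text tells. Its arguments: {"type":"object","properties":{"increments":{"type":"array"},"gripper":{"type":"number"},"force":{"type":"number"}},"required":["increments"]}

```bash
mkdir -p pics; python3 - <<'E'
from bench import *
import cv2
for n in ("top","side"):
    cv2.imwrite(f"pics/{n}0.png",read_camera(n)[:,:,::-1])
    c=calibration(n);print(n,c["K"],c["R"],c["t"])
print(state())
E
```

```text
top [[394.73019568   0.         316.56048167]
 [  0.         394.73019568 202.26281385]
 [  0.           0.           1.        ]] [[-0.09295098 -0.99566636  0.00293653]
 [-0.96634877  0.08950275 -0.24116242]
 [ 0.23985448 -0.025254   -0.97048033]] [0.0637917  0.54211941 1.1633553 ]
side [[379.3223257    0.         315.98987592]
 [  0.         379.3223257  193.73757878]
 [  0.           0.           1.        ]] [[ 0.85899021 -0.51152547  0.02185207]
 [-0.26699392 -0.48395628 -0.833367  ]
 [ 0.43686389  0.71001973 -0.5522879 ]] [-0.45213643  0.21172547  0.80031086]
{'time_s': 0.1, 'joints': array([ 5.28383737e+01,  1.48548898e+01,  8.80027361e+01,  5.61379181e-05,
        7.72346654e+01, -1.16191327e+01]), 'qvel': array([ 0.01893125, -0.00631569, -0.10317304,  0.00994791,  0.1476031 ,
       -0.10358488]), 'joint_torque': array([ 1.97292626e-03, -4.38205862e+01, -2.84642744e+01,  7.20549608e-02,
        3.62736324e-02, -9.29414932e-05]), 'ee_pos': array([0.23683094, 0.49587194, 0.21791717]), 'ee_rot': array([-1.79909611e+02, -1.86415163e-02,  1.54457479e+02]), 'ft_force': array([-0.37891373, -0.80484223,  0.96418859]), 'ft_torque': array([0.05608876, 0.00688612, 0.00938626]), 'finger_force': 0.0, 'width': 0.09284069853793782}
```

View pics/top0.png

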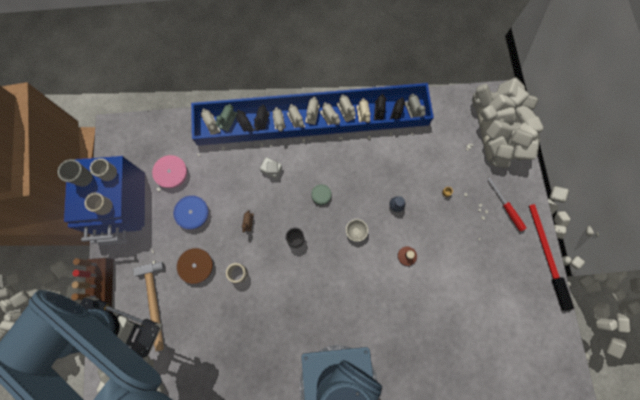

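View pics/side0.png

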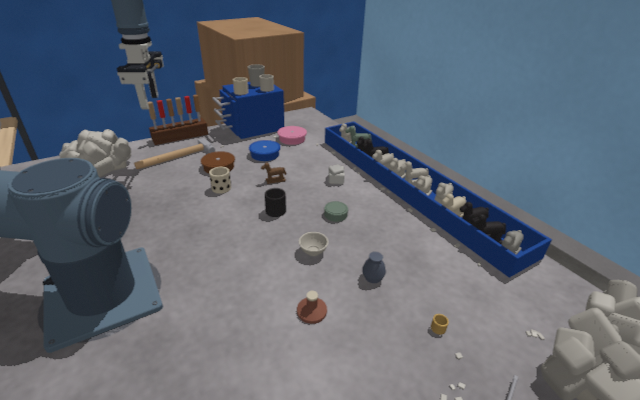

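```bash
cat > h.py <<'E'
from bench import *
import cv2, numpy as np
from scipy.optimize import minimize
from scipy.ndimage import map_coordinates
# profiles: (radius,z) rings above underside
P={'stand':[(.055,0),(.055,.03)],'base':[(.033,0),(.033,.024)],'cup':[(.015,0),(.015,.026)],
 'drum':[(.029,0),(.029,.06)],'lid':[(.031,0),(.031,.008),(.011,.018),(.011,.048)],
 'horse':[(.02,0),(.02,.068)],'pot':[(.029,0),(.029,.06)]}
A=np.linspace(0,2*np.pi,72,endpoint=False)
def proj(n,X):
    c=calibration(n);p=(X@np.array(c["R"]).T+c["t"])@np.array(c["K"]).T
    return p[:,:2]/p[:,2:]
def ray(n,uv,z):
    c=calibration(n);R=np.array(c["R"]);o=-R.T@c["t"];d=R.T@np.linalg.solve(c["K"],[*uv,1])
    return (o+d*(z-o[2])/d[2])[:2]
def outline(n,k,xy,z0):
    polys=[]
    pr=P[k]; segs=list(zip(pr,pr[1:]))
    m=None
    H=[]
    for a,b in segs:
        pts=np.vstack([np.c_[xy[0]+r*np.cos(A),xy[1]+r*np.sin(A),np.full(72,z0+z)] for r,z in (a,b)])
        H.append(cv2.convexHull(proj(n,pts).astype(np.float32))[:,0])
    if len(H)==1: return H[0]
    o=H[0].min(0)-40
    im=np.zeros((1600,1600),np.uint8); off=np.floor(np.min([h.min(0) for h in H],0))-5
    for h in H: cv2.fillPoly(im,[np.round((h-off)*160).astype(np.int32)],255,shift=4)
    c=max(cv2.findContours(im,0,1)[0],key=cv2.contourArea)
    return c[:,0]/10.+off
def dense(c,N=200):
    c=np.vstack([c,c[:1]]);s=np.r_[0,np.cumsum(np.linalg.norm(np.diff(c,axis=0),axis=1))]
    t=np.linspace(0,s[-1],N);return np.c_[np.interp(t,s,c[:,0]),np.interp(t,s,c[:,1])]
def grad(img):
    g=cv2.GaussianBlur(cv2.cvtColor(img,cv2.COLOR_RGB2LAB).astype(np.float32),(0,0),.8)
    return np.sqrt(sum(cv2.Sobel(g,cv2.CV_32F,*d,ksize=3)**2 for d in((1,0),(0,1))).sum(2)).clip(0,150)
def fit(imgs,k,xy0,z0=0,R=.014):
    G={n:grad(i) for n,i in imgs.items()}; out={}
    for cams in [list(imgs)]+[[n] for n in imgs]:
        def f(p):
            s=0
            for n in cams:
                q=dense(outline(n,k,p,z0)); s-=map_coordinates(G[n],[q[:,1],q[:,0]],order=1).mean()
            return s
        g=np.arange(-R,R+1e-6,.0035)
        b=min(((f(xy0+np.array([a,c])),a,c) for a in g for c in g))
        r=minimize(f,xy0+np.array(b[1:]),method='Nelder-Mead',options=dict(initial_simplex=xy0+np.array(b[1:])+np.array([[0,0],[.003,0],[0,.003]]),xatol=1e-4))
        out['+'.join(cams)]=(np.round(r.x*1000,1),round(r.fun))
    return out
def crop(img,n,k,xy,z0,S=6,w=33):
    q=outline(n,k,xy,z0);c=np.round(q.mean(0)).astype(int);x0,y0=c-w
    im=cv2.resize(img[y0:y0+2*w,x0:x0+2*w],None,fx=S,fy=S,interpolation=cv2.INTER_CUBIC)[:,:,::-1].copy()
    cv2.polylines(im,[np.round((q-[x0,y0]+.5)*S).astype(np.int32)],True,(0,255,0),1)
    return im
E
python3 - <<'E'
from h import *
im={n:cv2.imread(f"pics/{n}0.png")[:,:,::-1].copy() for n in("top","side")}
g={'stand':(191,212,.03),'base':(321,195,.024),'cup':(447,191,.026),'drum':(236,272,.06),'lid':(407,256,.03)}
rows=[[],[]]
for k,(u,v,z) in g.items():
    o=fit(im,k,ray("top",(u,v),z));print(k,o)
    xy=o['top+side'][0]/1000
    for i,n in enumerate(im): rows[i].append(crop(im[n],n,k,xy,0,S=4,w=19 if 0 else 20))
cv2.imwrite("pics/fit.png",np.vstack([np.hstack(r) for r in rows]))
for nm,u,v in (('horse',247,225),('pot',296,242),('vase',398,206),('bowl',357,232),('rough',270,167),('pink',169,172),('brown',195,267),('hammer',152,300)): print(nm,ray("top",(u,v),.0).round(3))
E
```

```text
stand {'top+side': (array([562. , 416.8]), -232), 'top': (array([561.7, 416.5]), -94), 'side': (array([563.2, 418.9]), -138)}
base {'top+side': (array([577.9,  -7.5]), -169), 'top': (array([576.4,  -7.1]), -80), 'side': (array([580.9,  -8.2]), -97)}
cup {'top+side': (array([ 550.7, -419.6]), -217), 'top': (array([ 552.5, -415.5]), -114), 'side': (array([ 550.1, -420.5]), -116)}
drum {'top+side': (array([356.8, 280.3]), -192), 'top': (array([351.1, 271.6]), -87), 'side': (array([356.1, 278.2]), -116)}Traceback (most recent call last):
  File "<stdin>", line 6, in <module>
  File "h.py", line 45, in fit
    b=min(((f(xy0+np.array([a,c])),a,c) for a in g for c in g))
  File "h.py", line 45, in <genexpr>
    b=min(((f(xy0+np.array([a,c])),a,c) for a in g for c in g))
            ~^^^^^^^^^^^^^^^^^^^^^
  File "h.py", line 42, in f
    q=dense(outline(n,k,p,z0)); s-=map_coordinates(G[n],[q[:,1],q[:,0]],order=1).mean()
            ~~~~~~~^^^^^^^^^^
  File "h.py", line 23, in outline
    H.append(cv2.convexHull(proj(n,pts).astype(np.float32))[:,0])
                            ~~~~^^^^^^^
  File "h.py", line 11, in proj
    c=calibration(n);p=(X@np.array(c["R"]).T+c["t"])@np.array(c["K"]).T
ValueError: time passes only in moves, steps and waits
```

```bash
sed -i 's/calibration(n)/CAL[n]/' h.py; sed -i 's/^A=np/CAL={n:calibration(n) for n in ("top","side")}\nA=np/' h.py
cat > f.py <<'E'
from h import *
im={n:cv2.imread(f"pics/{n}0.png")[:,:,::-1].copy() for n in("top","side")}
g={'stand':(191,212,.03),'base':(321,195,.024),'cup':(447,191,.026),'drum':(236,272,.06),'lid':(407,256,.03)}
rows=[[],[]]
for k,(u,v,z) in g.items():
    o=fit(im,k,ray("top",(u,v),z));print(k,o)
    xy=o['top+side'][0]/1000
    for i,n in enumerate(im): rows[i].append(crop(im[n],n,k,xy,0,S=4,w=20))
cv2.imwrite("pics/fit.png",np.vstack([np.hstack(r) for r in rows]))
for nm,u,v in (('horse',247,225),('pot',296,242),('vase',398,206),('bowl',357,232),('rough',270,167),('pink',169,172),('brown',195,267),('hammer',152,300)): print(nm,ray("top",(u,v),.0).round(3))
E
time python3 f.py
```

```text
stand {'top+side': (array([562. , 416.8]), -232), 'top': (array([561.7, 416.5]), -94), 'side': (array([563.2, 418.9]), -138)}
base {'top+side': (array([577.9,  -7.5]), -169), 'top': (array([576.4,  -7.1]), -80), 'side': (array([580.9,  -8.2]), -97)}
cup {'top+side': (array([ 550.7, -419.6]), -217), 'top': (array([ 552.5, -415.5]), -114), 'side': (array([ 550.1, -420.5]), -116)}
drum {'top+side': (array([356.8, 280.3]), -192), 'top': (array([351.1, 271.6]), -87), 'side': (array([356.1, 278.2]), -116)}
lid {'top+side': (array([ 361.2, -257.8]), -273), 'top': (array([ 360.1, -257.6]), -137), 'side': (array([ 361.7, -257.6]), -138)}
horse [0.507 0.243]
pot [0.437 0.089]
vase [ 0.525 -0.253]
bowl [ 0.452 -0.109]
rough [0.698 0.156]
pink [0.712 0.494]
brown [0.388 0.413]
hammer [0.299 0.547]
real	0m2.967s
user	0m4.235s
sys	0m1.676s
```

View pics/fit.png

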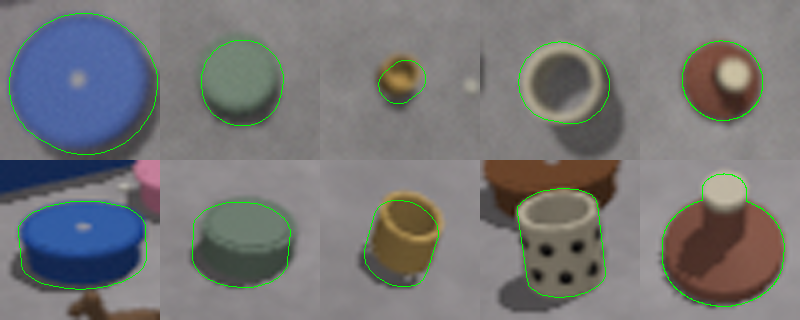

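```bash
cat >> h.py <<'E'
for k,r,h in (('stand',.055,.03),('base',.033,.024),('cup',.015,.026),('drum',.029,.06)): P[k+'R']=[(r,h-.0001),(r,h)]
P['cupB']=[(.015,.012),(.015,.026)]
P['drumB']=[(.029,.03),(.029,.06)]
E
cat > f.py <<'E'
from h import *
im={n:cv2.imread(f"pics/{n}0.png")[:,:,::-1].copy() for n in("top","side")}
g={'standR':(.562,.417),'baseR':(.577,-.0075),'cupR':(.551,-.417),'drumR':(.353,.276)}
g={k:np.array(v) for k,v in g.items()}
rows=[[],[]]
for k,v in g.items():
    o=fit(im,k,v,R=.0105);print(k,o)
    xy=o['top+side'][0]/1000
    for i,n in enumerate(im):
        c=crop(im[n],n,k,xy,0,S=4 if 'c' not in k else 8,w=20 if 'c' not in k else 10);rows[i].append(c)
cv2.imwrite("pics/fit2.png",np.vstack([np.hstack(r) for r in rows]))
for n in im:
  hsv=cv2.cvtColor(im[n],cv2.COLOR_RGB2HSV)
  u,v=proj(n,np.array([[.562,.4168,.03]]))[0]; x,y=int(u),int(v)
  w=255.-hsv[y-4:y+5,x-4:x+5,1].astype(float);w=np.clip(w-np.median(w)-25,0,None);yy,xx=np.mgrid[y-4:y+5,x-4:x+5]
  print('dot',n,(u,v),ray(n,((w*xx).sum()/w.sum(),(w*yy).sum()/w.sum()),.03))
E
python3 f.py
```

```text
standR {'top+side': (array([562.1, 416.5]), -246), 'top': (array([561.6, 416.4]), -107), 'side': (array([563.7, 417.2]), -141)}
baseR {'top+side': (array([585.8,  -5.9]), -154), 'top': (array([571.2,  -6.3]), -80), 'side': (array([585.9,  -5.9]), -85)}
cupR {'top+side': (array([ 554.4, -416.7]), -226), 'top': (array([ 540. , -409.2]), -123), 'side': (array([ 555.2, -418. ]), -115)}
drumR {'top+side': (array([354.5, 273.1]), -208), 'top': (array([350.2, 275.8]), -104), 'side': (array([355.7, 275. ]), -116)}
dot top (np.float64(190.0497986783145), np.float64(211.39037087340236)) [0.56199338 0.41681198]
dot side (np.float64(263.91384892002645), np.float64(146.4970038721117)) [0.56424757 0.41762785]
```

View pics/fit2.png

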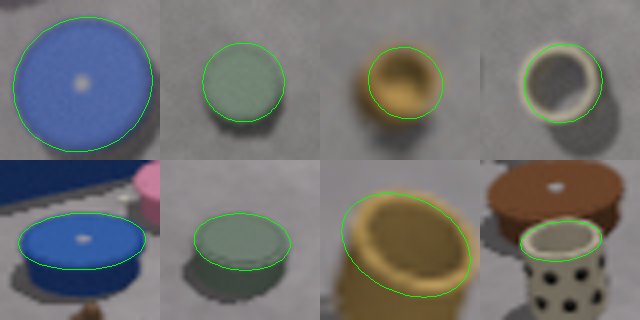

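```bash
cat > m.py <<'E'
from h import *
def maskfit(img,n,k,xy0,cond,z0=0,w=26,full=False):
    lab=cv2.cvtColor(img.astype(np.float32)/255,cv2.COLOR_RGB2LAB)
    u,v=proj(n,np.array([[*xy0,z0+.015]]))[0].astype(int)
    m=np.zeros(img.shape[:2],np.uint8);m[v-w:v+w,u-w:u+w]=cond(lab)[v-w:v+w,u-w:u+w]
    c=max(cv2.findContours(m,0,1)[0],key=cv2.contourArea)
    f=np.zeros_like(m);cv2.drawContours(f,[c],-1,1,-1);M=cv2.moments(f,True);ct=np.array([M['m10'],M['m01']])/M['m00']
    p=np.array(xy0,float)
    for _ in range(6):
        def cen(p):
            q=outline(n,k,p,z0).astype(np.float32);mm=cv2.moments(q.reshape(-1,1,2));return np.array([mm['m10'],mm['m01']])/mm['m00'],mm['m00']
        c0,a=cen(p);J=np.c_[(cen(p+[.002,0])[0]-c0)/.002,(cen(p+[0,.002])[0]-c0)/.002]
        p=p+np.linalg.solve(J,ct-c0)
    return p.round(4),M['m00'],round(a)
if __name__=="__main__":
    im={n:cv2.imread(f"pics/{n}0.png")[:,:,::-1].copy() for n in("top","side")}
    for n in im:
        for t in (4,5,6): print(n,'base',t,maskfit(im[n],n,'base',(.577,-.007),lambda l:l[...,1]<-t))
        for t in (10,15,20): print(n,'cup',t,maskfit(im[n],n,'cup',(.552,-.417),lambda l:l[...,2]>t))
        for t in (5,7): print(n,'drum',t,maskfit(im[n],n,'drum',(.353,.276),lambda l:(l[...,2]>t)&(l[...,1]<7)))
        for t in (8,12): print(n,'lid',t,maskfit(im[n],n,'lid',(.361,-.257),lambda l:(l[...,1]>t)|(l[...,2]>10)))
E
python3 m.py
```

```text
top base 4 (array([ 0.5857, -0.0047]), 317.0, 347)
top base 5 (array([ 0.5855, -0.005 ]), 305.0, 347)
top base 6 (array([ 0.5858, -0.0049]), 290.0, 347)
top cup 10 (array([ 0.5565, -0.4186]), 86.0, 94)
top cup 15 (array([ 0.5569, -0.4192]), 75.0, 94)
top cup 20 (array([ 0.5561, -0.4185]), 62.0, 94)
top drum 5 (array([0.3564, 0.2807]), 338.0, 363)
top drum 7 (array([0.3567, 0.2809]), 316.0, 363)
top lid 8 (array([ 0.3614, -0.2576]), 290.0, 313)
top lid 12 (array([ 0.3631, -0.2566]), 234.0, 313)
side base 4 (array([ 0.5872, -0.0035]), 383.0, 432)
side base 5 (array([ 0.5872, -0.0036]), 368.0, 432)
side base 6 (array([0.5934, 0.0047]), 261.0, 424)
side cup 10 (array([ 0.558 , -0.4168]), 290.0, 303)
side cup 15 (array([ 0.5586, -0.4166]), 276.0, 303)
side cup 20 (array([ 0.5588, -0.4165]), 264.0, 302)
side drum 5 (array([0.3573, 0.2805]), 491.0, 497)
side drum 7 (array([0.3582, 0.2835]), 455.0, 495)
side lid 8 (array([ 0.362 , -0.2578]), 658.0, 724)
side lid 12 (array([ 0.3623, -0.2581]), 601.0, 725)
```

Emit:
apply_moves(increments=[[0,0,0,0,0,-0.1485],[0,0,0,0,0,-0.1485],[0,0,0,0,0,-0.1485],[-3.4,-4.9,0,0,0,0],[-3.4,-4.9,0,0,0,0],[-3.4,-4.9,0,0,0,0],[-3.4,-4.9,0,0,0,0],[-3.4,-4.9,0,0,0,0],[-3.4,-4.9,0,0,0,0],[-3.4,-4.9,0,0,0,0],[-3.4,-4.9,0,0,0,0],[-3.4,-4.9,0,0,0,0]], gripper=9.3, force=25)

```text
time_s: 1.6
ee_pos: [0.5436, 0.0534, 0.2184]
ee_rot: [180.0, -0.0, 180.0]
ft_force: [-0.7, 0.5, 0.2]
width: 0.0928
finger_force: 0.0
```

Emit:
apply_moves(increments=[[-2.12,-2.9,0,0,0,0],[-2.1,-2.85,0,0,0,0],[0,0,0,0,0,0],[0,0,5,0,0,0],[0,0,5,0,0,0],[0,0,4,0,0,0],[0,0,0,0,0,0],[0,0,0,0,0,0]])

```text
time_s: 2.6
ee_pos: [0.5859, -0.0019, 0.0801]
ee_rot: [-180.0, 0.1, -180.0]
ft_force: [-1.0, -0.5, -0.2]
width: 0.0928
finger_force: 0.0
```

Emit:
apply_moves(increments=[[0,-0.26,2,0,0,0],[0,0,3,0,0,0],[0,0,2.3,0,0,0],[0,0,0,0,0,0],[0,0,0,0,0,0]])

```text
time_s: 3.22
ee_pos: [0.5869, -0.0052, 0.0079]
ee_rot: [-180.0, 0.2, 180.0]
ft_force: [0.1, -0.3, 1.1]
width: 0.0931
finger_force: 0.0
```

Emit:
apply_moves(increments=[[0,0,0,0,0,0],[0,0,0,0,0,0],[0,0,0,0,0,0],[0,0,0,0,0,0],[0,0,0,0,0,0],[0,0,0,0,0,0]], gripper=5.5, force=25)

```text
time_s: 3.98
ee_pos: [0.5854, -0.0049, 0.006]
ee_rot: [180.0, 0.0, 180.0]
ft_force: [-0.9, 1.0, 5.7]
width: 0.0653
finger_force: 25.0
```

Emit:
apply_moves(increments=[[0,0,-2,0,0,0],[0,0,-4,0,0,0],[0,0,-4,0,0,0],[0.3,5,-2,0,0,0],[0.3,5.3,0,0,0,0],[0.3,5.3,0,0,0,0],[0.3,5.3,0,0,0,0],[0.3,5.3,0,0,0,0],[0.3,5.3,0,0,0,0],[0.3,5.3,0,0,0,0],[0.2,5,0,0,0,0],[0,0,0,0,0,0]])

```text
time_s: 5.48
ee_pos: [0.5606, 0.4166, 0.1239]
ee_rot: [180.0, -0.1, -179.8]
ft_force: [0.0, -1.1, -2.4]
width: 0.0653
finger_force: 25.0
```

Emit:
apply_moves(increments=[[0,0,2,0,0,0],[0,0,2,0,0,0],[0,0,2,0,0,0],[0,0,0,0,0,0],[0,0,0,0,0,0]])

```text
time_s: 6.1
ee_pos: [0.5627, 0.4124, 0.066]
ee_rot: [-180.0, 0.0, 179.9]
ft_force: [0.5, -0.4, -1.7]
width: 0.0655
finger_force: 25.0
```

Emit:
apply_moves(increments=[[0.07,0.45,0.6,0,0,0],[0,0,1,0,0,0],[0,0,0.7,0,0,0],[0,0,0.3,0,0,0],[0,0,0,0,0,0],[0,0,0,0,0,0]])

```text
time_s: 6.85
ee_pos: [0.5618, 0.4177, 0.0399]
ee_rot: [180.0, 0.0, 180.0]
ft_force: [0.3, -0.4, -2.6]
width: 0.0655
finger_force: 25.0
```

Emit:
apply_moves(increments=[[0,0,0.2,0,0,0],[0,0,0.15,0,0,0],[0,0,0.05,0,0,0],[0,0,0,0,0,0],[0,0,0,0,0,0]])

```text
time_s: 7.48
ee_pos: [0.5617, 0.4176, 0.036]
ee_rot: [180.0, 0.0, 180.0]
ft_force: [-1.1, -1.2, 1.9]
width: 0.0657
finger_force: 25.0
```

Emit:
apply_moves(increments=[[0,0,0,0,0,0],[0,0,0,0,0,0],[0,0,0,0,0,0],[0,0,0,0,0,0],[0,0,-2,0,0,0],[0,0,-5,0,0,0],[0,0,-5,0,0,0],[0,0,-5,0,0,0],[0,-6,0,0,0,0],[0,-6,0,0,0,0],[0,-6,0,0,0,0],[0,-6,0,0,0,0]], gripper=9.2)

```text
time_s: 8.98
ee_pos: [0.5616, 0.1758, 0.2076]
ee_rot: [180.0, 0.2, -180.0]
ft_force: [0.6, 0.2, -0.9]
width: 0.092
finger_force: 0.0
```

```bash
cat > look.py <<'E'
from m import *
import sys
def snap(tag):
    im={n:read_camera(n) for n in("top","side")}
    for n in im: cv2.imwrite(f"pics/{n}{tag}.png",im[n][:,:,::-1])
    return im
C={'base':lambda l:l[...,1]<-4.5,'cup':lambda l:l[...,2]>14,'drum':lambda l:(l[...,2]>6)&(l[...,1]<7),'lid':lambda l:(l[...,1]>9)|(l[...,2]>10)}
E
python3 - <<'E'
from look import *
im=snap('1')
for n in im:
    try: print(n,maskfit(im[n],n,'base',(.562,.417),C['base'],z0=.03,w=14))
    except Exception as e: print(e)
cv2.imwrite("pics/c1.png",np.hstack([crop(im[n],n,'base',(.5625,.417),.03,S=8,w=30) for n in im]))
E
```

```text
top (array([0.5616, 0.4198]), 288.0, 397)
side (array([0.563 , 0.4195]), 210.0, 245)
```

View pics/c1.png

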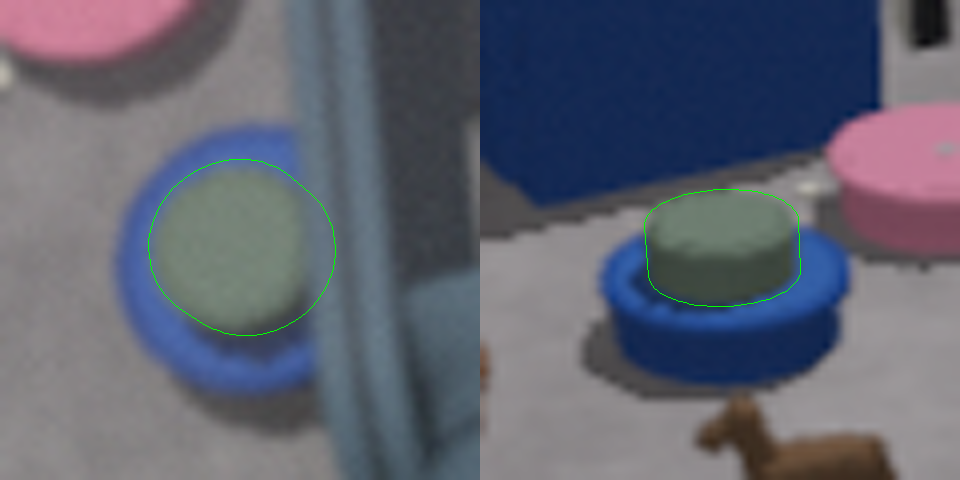

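Emit:
apply_moves(increments=[[0.04,-5.9,0,0,0,0],[0.04,-5.9,0,0,0,0],[0.04,-5.9,0,0,0,0],[0.04,-5.9,0,0,0,0],[0.04,-5.9,0,0,0,0],[0.04,-5.9,0,0,0,0],[0.04,-5.9,0,0,0,0],[0.04,-5.9,0,0,0,0],[0.04,-5.9,0,0,0,0],[0.04,-5.9,0,0,0,0],[0,0,4,0,0,0],[0,0,4,0,0,0]], gripper=6.5)

```text
time_s: 10.58
ee_pos: [0.5582, -0.4136, 0.1263]
ee_rot: [-179.9, 0.1, 179.9]
ft_force: [-0.3, -0.6, -0.3]
width: 0.0648
finger_force: 0.0
```

Emit:
apply_moves(increments=[[0,0,3,0,0,0],[0,0,2,0,0,0],[0,0,0,0,0,0],[0,0,0,0,0,0]])

```text
time_s: 11.08
ee_pos: [0.5584, -0.4128, 0.0774]
ee_rot: [-179.9, 0.1, -180.0]
ft_force: [0.2, -0.9, 0.1]
width: 0.0651
finger_force: 0.0
```

Target (0.557, -0.418, 0.006).

Emit:
apply_moves(increments=[[0.12,-0.5,2.1,0,0,0],[0,0,3,0,0,0],[0,0,2,0,0,0],[0,0,0,0,0,0],[0,0,0,0,0,0]])

```text
time_s: 11.7
ee_pos: [0.5564, -0.4178, 0.0052]
ee_rot: [-180.0, 0.0, 180.0]
ft_force: [-0.4, -0.9, 0.7]
width: 0.0654
finger_force: 0.0
```

Emit:
apply_moves(increments=[[0,0,0,0,0,0],[0,0,0,0,0,0],[0,0,0,0,0,0],[0,0,0,0,0,0],[0,0,0,0,0,0],[0,0,0,0,0,0]], gripper=2, force=15)

```text
time_s: 12.45
ee_pos: [0.5562, -0.4175, 0.0048]
ee_rot: [-180.0, 0.0, 180.0]
ft_force: [0.4, 0.5, 2.3]
width: 0.0292
finger_force: 15.0
```

Emit:
apply_moves(increments=[[0,0,-2,0,0,0],[0,0,-4,0,0,0],[0,0,-5,0,0,0],[0,0,-5,0,0,0],[0,5.9,0,0,0,0],[0,5.9,0,0,0,0],[0,5.9,0,0,0,0],[0,5.9,0,0,0,0],[0,5.9,0,0,0,0],[0,5.9,0,0,0,0],[0,5.9,0,0,0,0],[0,5.9,0,0,0,0]])

```text
time_s: 13.95
ee_pos: [0.5565, 0.0564, 0.1663]
ee_rot: [-180.0, 0.1, 180.0]
ft_force: [0.2, -0.5, 0.4]
width: 0.029
finger_force: 15.0
```

Emit:
apply_moves(increments=[[-0.1,5.9,0,0,0,0],[-0.1,5.9,0,0,0,0],[-0.1,5.9,0,0,0,0],[-0.1,5.9,0,0,0,0],[-0.1,5.9,0,0,0,0],[-0.1,5.9,0,0,0,0],[0,0,0,0,0,0],[0,0,3,0,0,0],[0,0,3,0,0,0],[0,0,2,0,0,0],[0,0,0,0,0,0],[0,0,0,0,0,0]])

```text
time_s: 15.45
ee_pos: [0.5633, 0.4082, 0.0863]
ee_rot: [180.0, 0.1, 179.9]
ft_force: [0.4, -0.0, -0.4]
width: 0.0291
finger_force: 15.0
```

Emit:
apply_moves(increments=[[0.15,0.98,0,0,0,0],[0,0,1.2,0,0,0],[0,0,1,0,0,0],[0,0,0.25,0,0,0],[0,0,0,0,0,0],[0,0,0,0,0,0],[0,0,0,0,0,0]])

```text
time_s: 16.32
ee_pos: [0.5612, 0.4184, 0.0604]
ee_rot: [180.0, 0.0, 180.0]
ft_force: [-0.8, -0.1, -0.8]
width: 0.0289
finger_force: 15.0
```

Emit:
apply_moves(increments=[[-0.05,0,0.1,0,0,0],[0,0,0.05,0,0,0],[0,0,0,0,0,0],[0,0,0,0,0,0]])

```text
time_s: 16.82
ee_pos: [0.5616, 0.4184, 0.0588]
ee_rot: [180.0, 0.0, 180.0]
ft_force: [-0.3, -0.2, 0.5]
width: 0.0291
finger_force: 15.0
```

Emit:
apply_moves(increments=[[0,0,0,0,0,0],[0,0,0,0,0,0],[0,0,0,0,0,0],[0,0,-2,0,0,0],[0,0,-4,0,0,0],[0,0,-4,0,0,0],[5,-3.4,-2,0,0,0],[5,-3.4,0,0,0,0],[5,-3.4,0,0,0,0],[5.4,-3.5,0,0,0,0],[0,0,0,0,0,0],[0,0,0,0,0,0]], gripper=7.5)

```text
time_s: 18.32
ee_pos: [0.3609, 0.2836, 0.1792]
ee_rot: [179.9, 0.2, 180.0]
ft_force: [1.0, -0.8, 0.3]
width: 0.0747
finger_force: 0.0
```

```bash
python3 - <<'E'
from look import *
im=snap('2')
for n in im:
    try:
        print(n,maskfit(im[n],n,'cup',(.562,.418),C['cup'],z0=.054,w=12),maskfit(im[n],n,'drum',(.357,.2805),C['drum']))
    except Exception as e: print(e)
cv2.imwrite("pics/c2.png",np.hstack([crop(im[n],n,'cup',(.5622,.418),.054,S=7,w=28) for n in im]))
E
```

```text
top (array([0.5628, 0.4208]), 76.0, 104) (array([0.3325, 0.2742]), 34.0, 364)
side (array([0.5628, 0.4187]), 78.0, 86) (array([0.3572, 0.2811]), 480.0, 496)
```

View pics/c2.png

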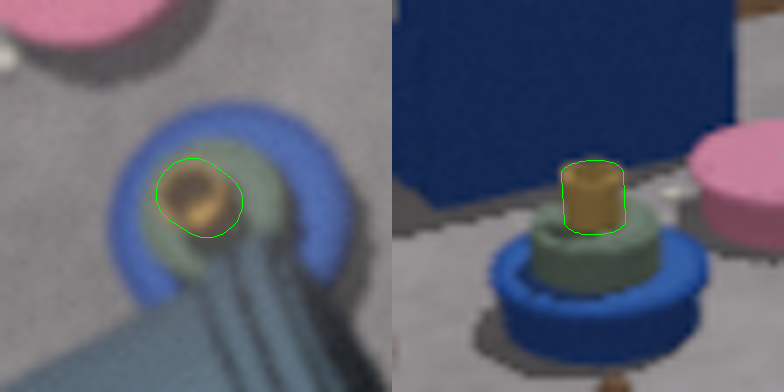

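Emit:
apply_moves(increments=[[0.39,-0.28,3,0,0,0],[0,0,4,0,0,0],[0,0,2,0,0,0],[0,0,0,0,0,0],[0,0,0,0,0,0],[0,0,0,0,0,0]])

```text
time_s: 19.18
ee_pos: [0.3571, 0.2808, 0.0893]
ee_rot: [179.9, 0.1, 180.0]
ft_force: [-0.4, 0.6, -1.4]
width: 0.0753
finger_force: 0.0
```

Emit:
apply_moves(increments=[[0,0,2,0,0,0],[0,0,2.5,0,0,0],[0,0,1,0,0,0],[0,0,0,0,0,0],[0,0,0,0,0,0]])

```text
time_s: 19.8
ee_pos: [0.3567, 0.2806, 0.0341]
ee_rot: [180.0, 0.1, 180.0]
ft_force: [0.2, 0.3, 0.3]
width: 0.0752
finger_force: 0.0
```

Emit:
apply_moves(increments=[[0,0,0,0,0,0],[0,0,0,0,0,0],[0,0,0,0,0,0],[0,0,0,0,0,0],[0,0,0,0,0,0]], gripper=4.8, force=25)

```text
time_s: 20.42
ee_pos: [0.3563, 0.28, 0.0338]
ee_rot: [-180.0, 0.0, 180.0]
ft_force: [0.1, -3.6, 5.9]
width: 0.0585
finger_force: 25.0
```

Emit:
apply_moves(increments=[[0,0,-2,0,0,0],[0,0,-4,0,0,0],[0,0,-4,0,0,0],[0,0,-4,0,0,0],[-4,2.7,0,0,0,0],[-4.1,2.75,0,0,0,0],[-4.1,2.8,0,0,0,0],[-4.1,2.8,0,0,0,0],[-4.1,2.8,0,0,0,0],[0,0,0,0,0,0],[0,0,0,0,0,0],[0,0,0,0,0,0]])

```text
time_s: 21.92
ee_pos: [0.5589, 0.4182, 0.1736]
ee_rot: [-180.0, -0.0, 180.0]
ft_force: [0.3, 0.1, -2.2]
width: 0.0586
finger_force: 25.0
```

Emit:
apply_moves(increments=[[-0.28,0.04,2,0,0,0],[0,0,2,0,0,0],[0,0,0,0,0,0],[0,0,0,0,0,0],[0,0,0,0,0,0]])

```text
time_s: 22.55
ee_pos: [0.5633, 0.4193, 0.1343]
ee_rot: [180.0, 0.1, 180.0]
ft_force: [0.5, 0.0, -1.6]
width: 0.0585
finger_force: 25.0
```

```bash
python3 - <<'E'
from look import *
im=snap('3')
print(state()['ee_pos'])
cv2.imwrite("pics/c3.png",np.hstack([crop(im[n],n,'drum',(.5635,.4190),.1005,S=7,w=28) for n in im]))
E
```

```text
[0.56321197 0.41933449 0.13423221]
```

View pics/c3.png

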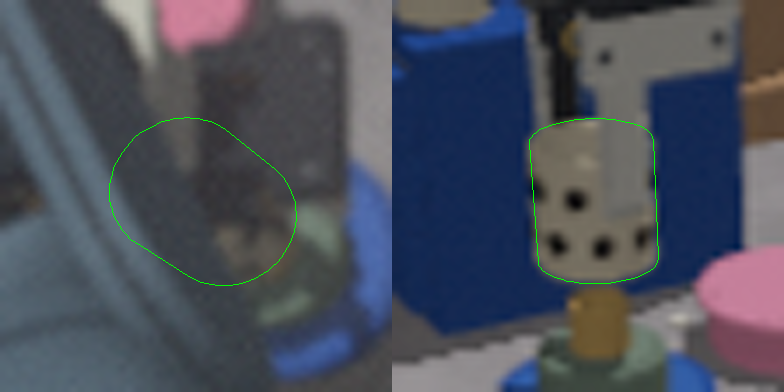

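Emit:
apply_moves(increments=[[0.13,-0.05,0.5,0,0,0],[0,0,1,0,0,0],[0,0,1.2,0,0,0],[0,0,1.2,0,0,0],[0,0,0.4,0,0,0],[0,0,0,0,0,0],[0,0,0,0,0,0]])

```text
time_s: 23.52
ee_pos: [0.5618, 0.4188, 0.0907]
ee_rot: [180.0, 0.0, 180.0]
ft_force: [0.9, 1.0, -1.7]
width: 0.0587
finger_force: 25.0
```

Emit:
apply_moves(increments=[[0,0,0.15,0,0,0],[0,0,0.1,0,0,0],[0,0,0.05,0,0,0],[0,0,0,0,0,0],[0,0,0,0,0,0]])

```text
time_s: 24.15
ee_pos: [0.5616, 0.4187, 0.0879]
ee_rot: [180.0, 0.0, 180.0]
ft_force: [-2.4, -0.8, 3.8]
width: 0.0586
finger_force: 25.0
```

Emit:
apply_moves(increments=[[0,0,0,0,0,0],[0,0,0,0,0,0],[0,0,0,0,0,0],[0,0,-2,0,0,0],[0,0,-4,0,0,0],[0,0,-4,0,0,0],[0,0,-2,0,0,0],[1.6,-5.6,0,0,0,0],[1.6,-5.6,0,0,0,0],[1.6,-5.6,0,0,0,0],[1.6,-5.6,0,0,0,0],[1.6,-5.6,0,0,0,0]], gripper=7.8)

```text
time_s: 25.65
ee_pos: [0.4807, 0.137, 0.2074]
ee_rot: [-180.0, 0.0, -180.0]
ft_force: [0.8, 0.6, 0.1]
width: 0.0781
finger_force: 0.0
```

Emit:
apply_moves(increments=[[1.6,-5.6,0,0,0,0],[1.7,-5.6,0,0,0,0],[1.7,-5.6,0,0,0,0],[1.7,-5.6,0,0,0,0],[1.7,-5.6,0,0,0,0],[1.7,-5.6,0,0,0,0],[1.7,-5.6,0,0,0,0],[0,0,0,0,0,0],[0,0,4,0,0,0],[0,0,4,0,0,0],[0,0,0,0,0,0],[0,0,0,0,0,0]], gripper=5)

```text
time_s: 27.15
ee_pos: [0.3641, -0.2533, 0.1285]
ee_rot: [-179.9, 0.1, -180.0]
ft_force: [0.0, -0.5, -0.0]
width: 0.0502
finger_force: 0.0
```

```bash
python3 - <<'E'
from look import *
im=snap('4')
for n in im:
    try:
        print(n,maskfit(im[n],n,'drum',(.5622,.4188),C['drum'],z0=.054,w=20))
    except Exception as e: print(e)
cv2.imwrite("pics/c4.png",np.hstack([crop(im[n],n,'drum',(.5622,.4188),.054,S=7,w=28) for n in im]))
E
```

```text
top (array([0.5657, 0.4255]), 293.0, 428)
side (array([0.5605, 0.4171]), 340.0, 374)
```

View pics/c4.png

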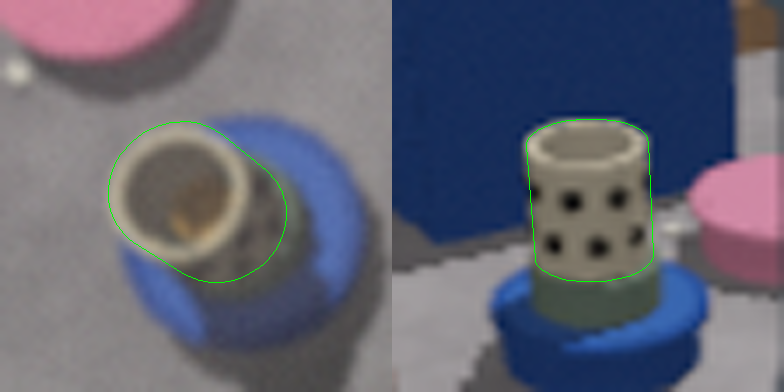

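Emit:
apply_moves(increments=[[0.21,-0.44,3,0,0,0],[0,0,2,0,0,0],[0,0,0,0,0,0],[0,0,0,0,0,0],[0,0,2.5,0,0,0],[0,0,2,0,0,0],[0,0,0.9,0,0,0],[0,0,0,0,0,0],[0,0,0,0,0,0],[0,0,0,0,0,0]])

```text
time_s: 28.5
ee_pos: [0.3616, -0.2582, 0.024]
ee_rot: [-179.9, 0.1, 180.0]
ft_force: [0.3, 0.3, -0.1]
width: 0.0501
finger_force: 0.0
```

Emit:
apply_moves(increments=[[0,0,0,0,0,0],[0,0,0,0,0,0],[0,0,0,0,0,0],[0,0,0,0,0,0],[0,0,0,0,0,0],[0,0,0,0,0,0]], gripper=1.2, force=25)

```text
time_s: 29.25
ee_pos: [0.3612, -0.2577, 0.0233]
ee_rot: [180.0, -0.0, 180.0]
ft_force: [0.0, 1.1, 1.1]
width: 0.0214
finger_force: 25.0
```

Emit:
apply_moves(increments=[[0,0,-2,0,0,0],[0,0,-4,0,0,0],[0,0,-5,0,0,0],[0,0,-5,0,0,0],[0,0,-4,0,0,0],[-1.6,5.5,0,0,0,0],[-1.6,5.5,0,0,0,0],[-1.6,5.5,0,0,0,0],[-1.6,5.5,0,0,0,0],[-1.6,5.5,0,0,0,0],[-1.6,5.5,0,0,0,0],[-1.6,5.5,0,0,0,0]])

```text
time_s: 30.75
ee_pos: [0.4734, 0.1291, 0.2231]
ee_rot: [-180.0, -0.0, 180.0]
ft_force: [0.7, -0.1, -0.4]
width: 0.0215
finger_force: 25.0
```

Emit:
apply_moves(increments=[[-1.7,5.7,0,0,0,0],[-1.7,5.7,0,0,0,0],[-1.7,5.7,0,0,0,0],[-1.7,5.7,0,0,0,0],[-1.7,5.7,0,0,0,0],[0,0,0,0,0,0],[0,0,0,0,0,0],[0,0,2,0,0,0],[0,0,1,0,0,0],[0,0,0,0,0,0],[0,0,0,0,0,0]])

```text
time_s: 32.12
ee_pos: [0.5588, 0.4118, 0.1942]
ee_rot: [180.0, 0.1, 179.9]
ft_force: [0.4, -0.6, -0.6]
width: 0.0211
finger_force: 25.0
```

Needs +2.7 mm x, +6.7 mm y, 5.7 cm down.

Emit:
apply_moves(increments=[[-0.27,0.67,1,0,0,0],[0,0,2,0,0,0],[0,0,1,0,0,0],[0,0,0,0,0,0],[0,0,0,0,0,0],[0,0,0,0,0,0]])

```text
time_s: 32.88
ee_pos: [0.5615, 0.4192, 0.1542]
ee_rot: [180.0, 0.1, 180.0]
ft_force: [-0.2, -0.3, -1.5]
width: 0.0214
finger_force: 25.0
```

```bash
python3 - <<'E'
from look import *
im=snap('5'); p=state()['ee_pos'];print(p)
n='side';s=crop(im[n],n,'lid',(p[0]+.0007,p[1]),p[2]-.0233,S=8,w=30)
q=outline(n,'lid',(p[0]+.0007,p[1]),p[2]-.0233)
cv2.imwrite("pics/c5.png",s)
E
```

```text
[0.56139915 0.41904336 0.1540099 ]
```

View pics/c5.png

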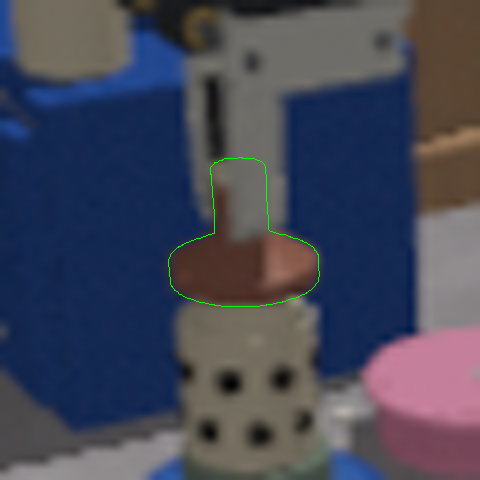

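Emit:
apply_moves(increments=[[0,0,0.6,0,0,0],[0,0,0.6,0,0,0],[0,0,0.2,0,0,0],[0,0,0,0,0,0],[0,0,0.1,0,0,0],[0,0,0,0,0,0],[0,0,0,0,0,0]])

```text
time_s: 33.85
ee_pos: [0.5611, 0.4189, 0.1384]
ee_rot: [180.0, 0.0, 180.0]
ft_force: [-0.5, 0.4, -0.4]
width: 0.0215
finger_force: 25.0
```

Emit:
apply_moves(increments=[[-0.04,0,0.08,0,0,0],[0,0,0.05,0,0,0],[0,0,0,0,0,0],[0,0,0,0,0,0]])

```text
time_s: 34.35
ee_pos: [0.5616, 0.4189, 0.1374]
ee_rot: [180.0, 0.0, 180.0]
ft_force: [-0.9, -0.1, 2.8]
width: 0.0214
finger_force: 25.0
```

Contact; release and withdraw.

Emit:
apply_moves(increments=[[0,0,0,0,0,0],[0,0,0,0,0,0],[0,0,0,0,0,0],[0,0,-1.5,0,0,0],[0,0,-3,0,0,0],[0,0,-4,0,0,0],[1,-5,0,0,0,0],[1,-5,0,0,0,0],[1,-5,0,0,0,0],[1,-5,0,0,0,0],[1,-5,0,0,0,0],[0,0,0,0,0,0]], gripper=5)

```text
time_s: 35.85
ee_pos: [0.5114, 0.1662, 0.2235]
ee_rot: [-180.0, 0.1, 179.8]
ft_force: [-0.3, -0.3, 0.6]
width: 0.0501
finger_force: 0.0
```

```bash
python3 - <<'E'
from look import *
im=snap('6'); print(state()['ft_force'])
cv2.imwrite("pics/c6.png",np.hstack([crop(im[n],n,'lid',(.5622,.4189),.114,S=6,w=32) for n in im]))
E
```

```text
[0.19900285 0.80476328 0.06702356]
```

View pics/c6.png

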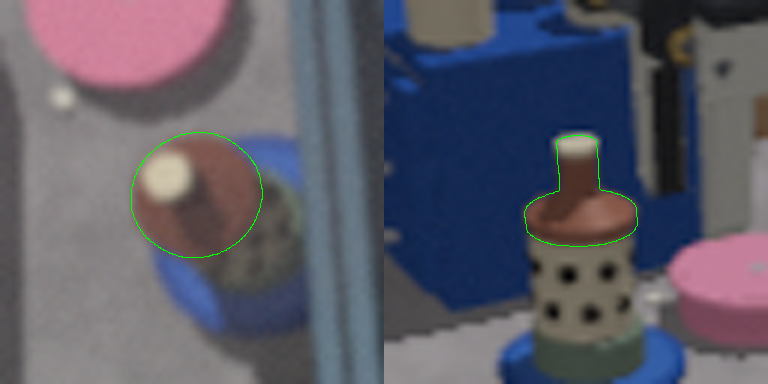

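The lantern stands complete: the lid (side view, about pixel 580,215 in the crop) sits flat and centred on the drum, and the gripper is clear of it.

```bash
python3 -c "
from bench import *
print(hand_in())"
```

```text
the job is handed in; nothing more can be done
None
```

The lantern is built on the blue stand (base, cup, drum, then lid), with every piece released and upright in the last pictures; I handed it in at about 36 s, and no verdict was returned.

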